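# Free the clamp wheel and open the portioning guide

### The job

The pastry portioning guide has to be opened for a full-length slab. Rolling a fingertip along its knurled rim, turn the black clamp wheel loose by two full turns, anticlockwise seen from above (a little more is fine, but less than two and a half), and only then push the blue stop away from the wheel until it is fully home against the steel end block. Touch and push only, grip or lift nothing, leave the other kitchen things where they stand, and finish clear of everything.

Things in the scene. Friction and masses are not known exactly. Their poses are not given: they have to be found in the camera images.
- guide: portioning guide, fixed to the table: wooden base plate 240 (x) x 420 (y) x 12 mm thick, origin under its centre, z up. On it, along its own y axis: dark clamp block 56 x 56 mm (top 42 mm above the table) at y = -130 mm with the wheel above it, the blue stop, and a steel end block 150 x 25 mm, 57 mm high, its near face at y = +170 mm
- wheel (a joint): turn of the clamp wheel in rad: 0 tight (the start; it goes no further clockwise), grows anticlockwise seen from above, one turn is 6.283. It stays where it is left and needs about 0.05 N m, i.e. about 1 N along the rim, plus a little drag with speed
- wheel_top (a point): on the wheel's axis, on its top face, 74 mm above the table. The wheel is a black disc with a silver face, 104 mm across the knurls, 22 mm thick (rim from 52 to 74 mm above the table), turning about the vertical; 32 upright ribs stand 2.5 mm proud on its rim. It does not rise as it turns. The rim is free all round: below it only the neck and the clamp block, nothing within 35 mm outside it
- wheel_mark (a point): red dot on the wheel's top face, 34 mm from the axis; turns with the wheel, at the start on the guide's +x side
- stop (a joint): travel of the blue stop in m along the guide's +y axis (away from the wheel): 0.09 is home against the end block; starts between 0 and 0.045. Slides with about 3 N of friction, stays where left
- stop_face (a point): top edge, at mid-width, of the stop's upright face that looks to the wheel, 59 mm above the table. The stop is a blue block 130 mm (guide x) x 100 mm (guide y), from 14 to 59 mm above the table; its flat near face is what to push, along the guide's +y. When home this face is at y = +70 mm of the guide
- cutter: round pastry cutter, an open steel ring 40 mm across and 32 mm high, standing on the guide's wooden base on the robot's side of the blue stop; origin under its centre. Must stay where it is
- spice_jar: small amber jar with green cap, 36 mm across, 55 mm high, on the guide's wooden base on the far side of the stop; origin under its centre. Must stay where it is
- bowl: steel bowl 130 mm across, 60 mm high, on the table; origin under its centre. Must stay
- mug: white mug 80 mm across, 90 mm high, on the table; origin under its centre. Must stay
- canister: white canister with red cap, 90 mm across, 140 mm high, on the table; origin under its centre. Must stay
- timer: white kitchen timer, 30 x 70 x 60 mm high, on the table; origin under its centre. Must stay
- spatula: spatula lying on the table; origin under its middle, x axis towards the blade. Must stay

How it is judged:
On the way, in this order (a step that is already met when the one before it is completed fails the run):
1. the wheel is loosened by two full turns (within 15 degrees) while the stop has not been shifted (value of joint wheel above 12.3 rad and distance of stop_face from where it was at the start of the episode below 0.008 m), for 0.1 s.
2. the stop is home against the end block, within 5 mm (value of joint stop above 0.085 m), for 0.2 s.
At the end, for the whole second after the job is handed in: The wheel stands at rest between two turns (less 15 degrees) and two and a half turns anticlockwise from tight, the stop is within 5 mm of the end block, every other thing is within 30 mm of where it started and the robot touches nothing (value of joint wheel between 12.3 and 15.7 rad and value of joint stop above 0.085 m and velocity of joint wheel between -0.1 and 0.1 rad/s and not (distance of any of cutter, spice_jar, bowl, mug, canister, timer, spatula from where it was at the start of the episode above 0.03 m)).
It fails at once if the stop was shifted more than 8 mm before the wheel was loosened two turns (distance of stop_face from where it was at the start of the episode above 0.008 m and value of joint wheel below 12.2 rad).
It fails at once if the wheel was unscrewed more than two and a half turns (value of joint wheel above 15.75 rad).
It fails at once if a bystander was lifted, carried or knocked more than 30 mm away (distance of any of cutter, spice_jar, bowl, mug, canister, timer, spatula from where it was at the start of the episode above 0.03 m).
It also fails if it takes over 72 s, if anything falls off the work surface, if the arm or the gripper's body presses on something with over 40 N, if the wrist force passes 120 N, or if a joint passes its speed limit or range.

### The arm

A 7-joint arm with a two-finger parallel gripper is mounted at the origin on the work surface. World frame = base frame: x ahead of the robot, y to its left, z up, the work surface at z = 0. Lengths are in m, angles in rad, forces in N, time in s.
With the tool pointing down it reaches from about 0.4 to 0.85 m from the base axis. Payload 4.4 kg.
Tool frame: the origin (TCP) lies midway between the tips of the shut fingers; the grasp point (between the pads) lies 19 mm behind it (bot.grip_depth is the distance from the TCP to the grasp point, in m); z points along the fingers, x is the direction in which the jaws open and shut, and the axes are right-handed (so a half turn about z gives the same grasp; the last joint's range is limited). The gripper opens to 94 mm and grips with 3 to 60 N. Pads are 16 mm wide; open, the fingers measure 119 mm over their backs; the gripper's body (75 mm by 177 mm) begins 78 mm behind the grasp point.
Start: joints at [1.2, 0.628, 0.038, 1.517, -0.027, 0.996, -0.02], TCP at [0.195, -0.62, 0.205] pointing down, gripper open.
Joint ranges: [-3.06, 3.06], [-0.37, 2.12], [-1.25, 1.32], [0.18, 2.47], [-1.1, 4.24], [0.23, 1.98], [-2.94, 2.94]. Speed limits (rad/s): [2.57, 2.57, 3.14, 3.14, 3.14, 3.14, 3.14].

### API

Orientations are given as a unit quaternion [w, x, y, z].
In Python, from station import bot gives the robot as it stands.
- The arm moves only by the tool move_arm, never from a script. Its argument "moves" is a list of rows, each an object with "delta_rot": the turn, a rotation vector about the tool's x, y, z normalised to -1 to 1, where 1 is pi rad, a list of three; "linear": the shift along the tool's x, y, z normalised to -1 to 1, where 1 is 0.3 m, a list of three; "claw": the gripper's target within -1 to 1 (shut at 1, half-way at 0, fully open at -1). A call has 1 to 20 rows; each row is the pose to reach, as a shift and turn from the pose commanded when the call began, along the tool's axes at that moment, turning the shorter way round; what a row does not reach only later rows make up. A row lasts 1/8 s, in which the tool goes at most 62.5 mm and 10.7 degrees, less where a joint would pass 70% of its speed; a pose out of reach is approached as far as the arm can. A call with a number of a shift or a turn outside -1 to 1 is refused whole. A call with a gripper value outside its range is refused whole. The fingers move at their own pace and stop on an object; the grip force is fixed at half the most. Time passes only in rows, so rows that repeat a pose let the fingers close. It gives the time, the measured TCP pose, the force and the opening at its end, in the units of the state.
- bot.get_state(): the state, without advancing time (a new reading comes with each control period).
- bot.grab_frame(name): name is "scene" or "top"; returns the picture (420x560x3 uint8, red, green, blue); there is no depth.
- bot.camera_info(name): a dict with "vfov" (degrees; the focal length in pixels is half the picture's height over the tangent of half this angle, whatever the lens; pixels are square), "cx", "cy" (the principal point, pixels), "k1" (the pictures are not rectified: a ray, as slopes to the right and down, at radius r is drawn at 1 + k1 r^2 times it, then the intrinsics apply), "eye" and "rotation" of the camera in the world. Camera axes: x right, y down, z forward; pixel columns grow to the right and rows downward; lengths in m; the calibration is good to about 2 mm. A picture is of the moment at which its call begins. camera_info takes no time and is no camera call.
- bot.close_job(): hands the job in, once; it reports no verdict.
Trained networks look in the newest picture that a camera, given by its name, has taken for a name from the list of things; names that differ only in an ending like _2 or _b are one class to them, and where a whole thing is asked for, a point or a joint stands for the part that bears it (a point fixed in the world has none). Each returns a list of dicts, best first, with "confidence" (0 to 1); they miss things now and then, are a little off and sometimes report something else, mostly with a low value. They report only what shows in the picture. A call takes as long as a camera call.
- bot.cut_out(camera, name): "mask" (420x560 bool, what is visible of it) and "box" ([left, top, width, height] in pixels, round what is visible of it).
The state is a dict: "clock": time; "joints": joint angles; "qd": joint speeds; "tau": joint torques, N m; "eef_pos": TCP position; "ee_rot": TCP orientation; "wrist_force": force on the tool from outside, world axes, zero at the start; "moment": the same for the moment, N m; "opening": finger opening in m.
Only numpy, scipy, OpenCV 4.12 (cv2) and the standard library are available. Lean on these libraries where they do the work, as an engineer would, in place of code of your own. Each camera call takes 0.05 s, during which the arm holds its last target.

## Working session

There is one attempt and no reset: what is moved stays moved. The work goes in short steps, Python scripts to look and compute and a tool call to move; the robot and the scene stay as the last step left them, time stands still between calls to the robot, and variables do not carry over. Pictures are saved under pics/ and viewed, and the job is handed in when it is done.

Besides the shell and the picture viewer there is one more tool, called after "Emit:" in YAML: its name, and indented under it one key for each argument. move_arm: Moves the arm, as the interface text tells. Scaled input: -1 to 1 covers 0.3 m each way for a shift and pi rad each way for a turn. Its arguments: {"type":"object","properties":{"moves":{"type":"array"}},"required":["moves"]}

```bash
ls; mkdir -p pics; python3 - <<'E'
from station import bot
import cv2
for n in ("scene","top"):
    im=bot.grab_frame(n); cv2.imwrite(f"pics/{n}0.png",im[:,:,::-1]); print(n,bot.camera_info(n))
print(bot.get_state())
E
```

```text
pics
scene {'vfov': 55.10501265657001, 'cx': 275.6802976935694, 'cy': 208.1443113017077, 'k1': 0.0396581543735772, 'eye': array([ 1.1479977 , -0.76975696,  0.6945305 ]), 'rotation': array([-0.44892496,  0.83735143,  0.27288273, -0.15114222])}
top {'vfov': 46.830025267075925, 'cx': 275.7215946376585, 'cy': 209.36501578888831, 'k1': 0.002916515105142928, 'eye': array([ 0.27511666, -0.00346147,  1.43461371]), 'rotation': array([ 0.07321459, -0.69343836,  0.71229699, -0.0800991 ])}
{'clock': 0.1, 'joints': array([ 1.20022224,  0.62922238,  0.03846627,  1.51825822, -0.02699597,
        0.99629597, -0.02000456]), 'qd': array([-0.00106231, -0.00237739, -0.00074561, -0.0020149 ,  0.00191657,
       -0.00096633, -0.00127022]), 'tau': array([ 3.78041557e-03, -5.50791121e+01,  1.14835605e+00, -1.87114871e+01,
       -5.19585237e-02,  1.92820741e-02,  6.65873245e-05]), 'eef_pos': array([ 0.19488827, -0.61947402,  0.20466986]), 'ee_rot': array([-4.80099231e-04,  8.06243800e-01, -5.91582827e-01, -6.80355830e-04]), 'wrist_force': array([-0.20250107, -0.10957265, -0.48748865]), 'moment': array([-0.01379815, -0.03718563, -0.00114589]), 'opening': 0.09384414301174866}
```

View pics/scene0.png

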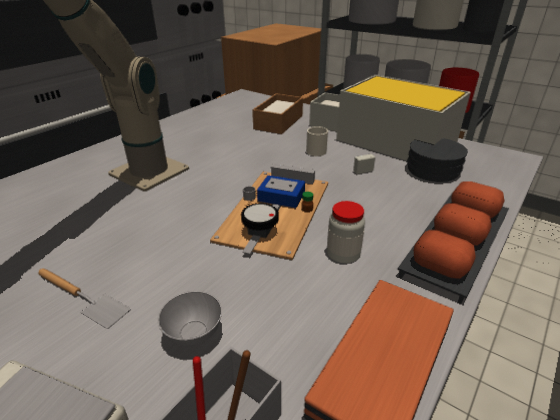

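View pics/top0.png

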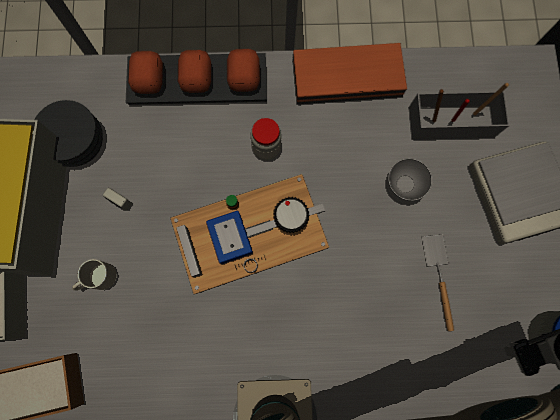

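```bash
cat > h.py <<'E'
import numpy as np, cv2
from station import bot
from scipy.spatial.transform import Rotation as R
def cam(n):
    c=bot.camera_info(n); f=210/np.tan(np.radians(c['vfov']/2))
    K=np.array([[f,0,c['cx']],[0,f,c['cy']],[0,0,1]]); D=np.array([c['k1'],0,0,0,0.])
    q=c['rotation']; Rm=R.from_quat([q[1],q[2],q[3],q[0]]).as_matrix()
    return K,D,Rm,np.array(c['eye'])
def proj(n,P):
    K,D,Rm,e=cam(n); P=np.atleast_2d(P)
    return cv2.projectPoints(P.astype(float),cv2.Rodrigues(Rm.T)[0],-Rm.T@e,K,D)[0][:,0]
def back(n,uv,z):
    K,D,Rm,e=cam(n)
    p=cv2.undistortPoints(np.atleast_2d(uv).astype(float)[:,None],K,D)[:,0]
    d=np.c_[p,np.ones(len(p))]@Rm.T
    return e+d*((z-e[2])/d[:,2])[:,None]
E
python3 - <<'E'
from h import *
print(proj('top',[0,0,0]),proj('scene',[0,0,0]))
Z={'guide':.012,'wheel':.074,'stop':.059,'cutter':.032+.012,'spice_jar':.067,'canister':.14,'bowl':.06}
for n in ('top','scene'):
    im=bot.grab_frame(n)[:,:,::-1].copy()
    for k in Z:
        r=bot.cut_out(n,k)
        for d in r[:2]:
            m=d['mask'].astype(np.uint8); ys,xs=np.nonzero(m)
            c=[xs.mean(),ys.mean()]
            print(n,k,round(d['confidence'],2),d['box'],np.round(c,1),back(n,c,Z[k])[0].round(3))
        if r:
            cs,_=cv2.findContours(r[0]['mask'].astype(np.uint8),0,1)
            cv2.drawContours(im,cs,-1,(0,255,0),1)
            np.save(f'{n}_{k}.npy',r[0]['mask'])
    x0,y0=(150,100) if n=='top' else (190,130)
    c=im[y0:y0+200,x0:x0+200]
    cv2.imwrite(f'pics/{n}_cut.png',cv2.resize(c,(600,600),interpolation=cv2.INTER_CUBIC))
    raw=bot.grab_frame(n)[y0:y0+200,x0:x0+200,::-1]
    cv2.imwrite(f'pics/{n}_raw.png',cv2.resize(raw,(600,600),interpolation=cv2.INTER_CUBIC))
E
```

```text
[[273.69176295 418.41736687]] [[148.43828842 171.22667234]]
top guide 0.76 [170.5, 176.1, 158.8, 115.1] [248.6 233.5] [0.518 0.061 0.012]
top wheel 0.93 [271.0, 198.5, 38.3, 30.4] [290.2 214.2] [ 0.56  -0.062  0.074]
top stop 0.97 [207.6, 201.7, 117.5, 62.6] [237.7 234.4] [0.508 0.09  0.059]
top cutter 0.45 [240.3, 258.8, 12.5, 7.5] [247.9 260.3] [0.434 0.062 0.044]
top spice_jar 0.47 [223.4, 195.2, 15.9, 13.4] [231.4 201.5] [0.603 0.107 0.067]
top canister 0.88 [247.3, 119.1, 35.4, 41.5] [265.6 138.8] [0.766 0.003 0.14 ]
top canister 0.45 [274.3, 200.7, 30.5, 31.9] [290.5 214.8] [ 0.544 -0.06   0.14 ]
top bowl 0.56 [386.8, 159.3, 43.9, 42.0] [409.7 178.9] [ 0.66  -0.419  0.06 ]
scene guide 0.82 [208.5, 163.3, 117.3, 97.7] [272.9 213.5] [0.542 0.03  0.012]
scene wheel 0.95 [243.7, 204.3, 34.1, 29.3] [259.3 216.9] [ 0.577 -0.077  0.074]
scene stop 0.6 [241.4, 176.1, 62.9, 79.4] [277.2 197.4] [0.543 0.052 0.059]
scene cutter 0.68 [240.5, 186.8, 15.8, 12.1] [248.7 192.8] [0.441 0.041 0.044]
scene spice_jar 0.67 [302.5, 193.2, 13.9, 18.9] [306.8 202.2] [0.636 0.07  0.067]
scene spice_jar 0.62 [246.8, 177.0, 56.2, 78.0] [278.8 195. ] [0.547 0.054 0.067]
scene canister 0.93 [327.2, 203.5, 35.6, 57.7] [345.3 232.1] [ 0.835 -0.084  0.14 ]
scene canister 0.29 [307.7, 125.9, 18.9, 30.8] [316.7 140.4] [0.515 0.314 0.14 ]
scene bowl 0.64 [210.1, 163.0, 118.4, 97.6] [272.4 213.7] [ 0.584 -0.027  0.06 ]
```

View pics/top_raw.png

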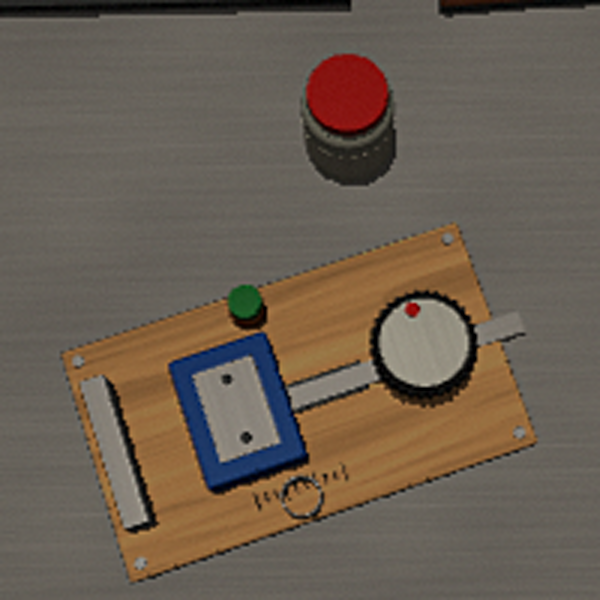

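View pics/scene_raw.png

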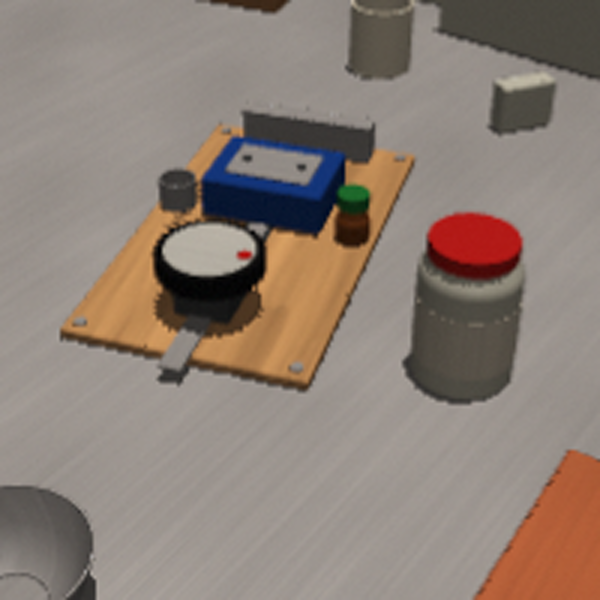

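```bash
python3 - <<'E'
from h import *
from scipy.optimize import least_squares
G=np.array([[.12,.21],[.12,-.21],[-.12,-.21],[-.12,.21]])
T=np.array([[62,352],[458,223],[537,441],[133,581]])/3+[150,100]
S=np.array([[413,156],[307,388],[62,337],[222,122]])/3+[190,130]
def g2w(p,P): 
    c,s=np.cos(p[2]),np.sin(p[2]); P=np.atleast_2d(P)
    return np.c_[p[0]+c*P[:,0]-s*P[:,1],p[1]+s*P[:,0]+c*P[:,1],P[:,2]]
P=np.c_[G,np.full(4,.012)]
wt=np.array([[0,-.13,.074]])
WT=np.array([[424,340]])/3+[150,100]; WS=np.array([[211,249]])/3+[190,130]
for use in ('ts','t','s'):
    def f(p):
        r=[]
        if 't' in use: r+=[(proj('top',g2w(p,P))-T).ravel(),(proj('top',g2w(p,wt))-WT).ravel()]
        if 's' in use: r+=[(proj('scene',g2w(p,P))-S).ravel(),(proj('scene',g2w(p,wt))-WS).ravel()]
        return np.concatenate(r)
    o=least_squares(f,[.52,.06,.3]); print(use,o.x,o.fun.round(1))
    if use=='ts': p=o.x; np.save('g.npy',p)
print('wheel',g2w(p,wt),back('top',WT,.074),back('scene',WS,.074))
c,s=np.cos(p[2]),np.sin(p[2])
def w2g(w): d=np.asarray(w)[:,:2]-p[:2]; return np.c_[c*d[:,0]+s*d[:,1],-s*d[:,0]+c*d[:,1]]
print('stop near top edge',w2g(back('top',np.array([[267,334],[307,458]])/3+[150,100],.059)).round(3))
print('stop far edge',w2g(back('top',np.array([[169,365],[213,492]])/3+[150,100],.059)).round(3))
print('cutter',w2g(back('top',np.array([[302,497]])/3+[150,100],.044)),w2g(back('scene',np.array([[178,178]])/3+[190,130],.044)))
print('jar',w2g(back('top',np.array([[245,302]])/3+[150,100],.067)),w2g(back('scene',np.array([[353,192]])/3+[190,130],.067)))
print('can',w2g(back('top',np.array([[347,93]])/3+[150,100],.14)),back('top',np.array([[347,93]])/3+[150,100],.14))
print('mark',w2g(back('top',np.array([[413,310]])/3+[150,100],.074)))
E
```

```text
ts [0.52596464 0.0591599  0.30663669] [-0.9 -1.4 -0.8 -2.3  0.3 -1.4 -1.  -0.8 -0.3 -0.9 -0.1 -0.6 -0.5 -1.4
 -2.4 -2.3 -2.3  0.4 -1.6  0.5]
t [0.52197998 0.05768391 0.30424054] [-0.4 -0.3 -0.2 -1.   0.9  0.2 -0.7  0.4  0.3  0.5]
s [0.53139836 0.05875384 0.30543501] [ 1.3 -0.1  1.1 -0.5 -1.1 -1.5 -1.1  0.9 -0.2  1.2]
wheel [[ 0.56520565 -0.06477615  0.074     ]] [[ 0.56242398 -0.06542868  0.074     ]] [[ 0.56733521 -0.06037622  0.074     ]]
stop near top edge [[ 0.055  0.01 ]
 [-0.072  0.012]]
stop far edge [[ 0.057  0.109]
 [-0.073  0.106]]
cutter [[-0.10349362  0.02827766]] [[-0.09297005  0.02865518]]
jar [[0.09031997 0.02037237]] [[0.09825737 0.02162485]]
can [[ 0.23337978 -0.13374965]] [[0.78883109 0.00209572 0.14      ]]
mark [[ 0.02836665 -0.1296496 ]]
```

```bash
cat >> h.py <<'E'
def g2w(p,P): 
    c,s=np.cos(p[2]),np.sin(p[2]); P=np.atleast_2d(P)
    return np.c_[p[0]+c*P[:,0]-s*P[:,1],p[1]+s*P[:,0]+c*P[:,1],P[:,2]]
def w2g(p,w):
    w=np.atleast_2d(w); d=w[:,:2]-p[:2]; c,s=np.cos(p[2]),np.sin(p[2])
    return np.c_[c*d[:,0]+s*d[:,1],-s*d[:,0]+c*d[:,1]]
E
python3 - <<'E'
from h import *
from scipy.optimize import least_squares
G=np.array([[.12,.21],[.12,-.21],[-.12,-.21],[-.12,.21]])
o=-1/3.
T=np.array([[62,352],[458,223],[537,441],[133,581]])/3+[150,100]+o
S=np.array([[413,156],[307,388],[62,337],[222,122]])/3+[190,130]+o
# wheel face by threshold (bright, low saturation) in the raw pictures
res={}
for n,box in (('top',(272,196,310,234)),('scene',(240,200,280,236))):
    im=bot.grab_frame(n); h=cv2.cvtColor(im,cv2.COLOR_RGB2HSV)
    m=np.zeros(im.shape[:2],np.uint8); x0,y0,x1,y1=box
    g=im[y0:y1,x0:x1].astype(int)
    sub=(g.max(2)>120).astype(np.uint8)
    k,l,st,ce=cv2.connectedComponentsWithStats(sub)
    i=1+np.argmax(st[1:,4]); print(n,st[i],ce[i]+[x0,y0])
    cs,_=cv2.findContours((l==i).astype(np.uint8),0,1); c=max(cs,key=len)
    e=cv2.fitEllipse(cv2.convexHull(c)); print(e); res[n]=np.array(e[0])+[x0,y0]
WT,WS=res['top'][None],res['scene'][None]
P=np.c_[G,np.full(4,.012)]; wt=np.array([[0,-.13,.074]])
for use in ('ts','t','s'):
    def f(p):
        r=[]
        if 't' in use: r+=[(proj('top',g2w(p,P))-T).ravel(),(proj('top',g2w(p,wt))-WT).ravel()]
        if 's' in use: r+=[(proj('scene',g2w(p,P))-S).ravel(),(proj('scene',g2w(p,wt))-WS).ravel()]
        return np.concatenate(r)
    q=least_squares(f,[.52,.06,.3]); print(use,q.x,q.fun.round(1),g2w(q.x,wt))
    if use=='ts': np.save('g.npy',q.x)
print(back('top',WT,.074),back('scene',WS,.074))
E
```

```text
top [  5   4  29  29 660] [290.89090909 213.81363636]
((18.841049194335938, 17.755067825317383), (28.440290451049805, 29.255218505859375), 110.75688171386719)
scene [  4   5  31  17 421] [259.24703088 212.82422803]
((19.22484588623047, 12.736367225646973), (17.18430519104004, 30.418439865112305), 88.41770935058594)
ts [0.52537566 0.05968213 0.30544816] [-0.7 -0.9 -0.6 -1.7  0.5 -0.7 -0.9 -0.4  0.1 -1.1  0.3 -0.4 -0.3 -1.3
 -2.2 -2.2 -2.   0.7 -0.6  0.6] [[ 0.56446934 -0.06430047  0.074     ]]
t [0.52256374 0.0587597  0.30340972] [-0.4 -0.2 -0.1 -0.8  0.8  0.4 -0.7  0.5  0.5 -0.1] [[ 0.56140461 -0.06530233  0.074     ]]
s [0.52931336 0.05911941 0.30511742] [ 1.2  0.   0.8 -0.6 -1.3 -1.6 -1.2  1.   0.4  1.1] [[ 0.56836603 -0.0648761   0.074     ]]
[[ 0.56122498 -0.06397411  0.074     ]] [[ 0.56405742 -0.06113828  0.074     ]]
```

Emit:
move_arm:
  moves:
    - {"linear": [-0.1, -0.15, 0], "delta_rot": [0, 0, 0], "claw": 1}
    - {"linear": [-0.2, -0.3, 0], "delta_rot": [0, 0, 0], "claw": 1}
    - {"linear": [-0.3, -0.45, 0], "delta_rot": [0, 0, 0], "claw": 1}
    - {"linear": [-0.4, -0.6, 0], "delta_rot": [0, 0, 0], "claw": 1}
    - {"linear": [-0.5, -0.75, 0], "delta_rot": [0, 0, 0], "claw": 1}
    - {"linear": [-0.55, -0.85, 0], "delta_rot": [0, 0, 0], "claw": 1}
    - {"linear": [-0.55, -0.85, 0], "delta_rot": [0, 0, 0], "claw": 1}
    - {"linear": [-0.55, -0.85, 0], "delta_rot": [0, 0, 0], "claw": 1}

```text
clock: 2.1
eef_pos: [0.3879, -0.3871, 0.2055]
ee_rot: [0.001, 0.806, -0.592, -0.0]
wrist_force: [-0.4, -0.4, 0.2]
opening: 0.0172
```

Emit:
move_arm:
  moves:
    - {"linear": [-0.1, -0.15, 0], "delta_rot": [0, 0, 0], "claw": 1}
    - {"linear": [-0.2, -0.3, 0], "delta_rot": [0, 0, 0], "claw": 1}
    - {"linear": [-0.3, -0.45, 0], "delta_rot": [0, 0, 0], "claw": 1}
    - {"linear": [-0.4, -0.6, 0], "delta_rot": [0, 0, 0], "claw": 1}
    - {"linear": [-0.5, -0.75, 0], "delta_rot": [0, 0, 0], "claw": 1}
    - {"linear": [-0.55, -0.875, 0.1], "delta_rot": [0, 0, 0], "claw": 1}
    - {"linear": [-0.55, -0.875, 0.25], "delta_rot": [0, 0, 0], "claw": 1}
    - {"linear": [-0.55, -0.875, 0.3], "delta_rot": [0, 0, 0], "claw": 1}
    - {"linear": [-0.55, -0.875, 0.3], "delta_rot": [0, 0, 0], "claw": 1}

```text
clock: 3.22
eef_pos: [0.5886, -0.1519, 0.115]
ee_rot: [0.001, 0.805, -0.593, -0.001]
wrist_force: [-0.1, 0.2, 0.7]
opening: 0.0004
```

```bash
python3 - <<'E'
from h import *
for n,(x0,y0) in (('top',(200,120)),('scene',(180,120))):
    im=bot.grab_frame(n)[y0:y0+200,x0:x0+200,::-1]
    cv2.imwrite(f'pics/{n}_a.png',cv2.resize(im,(600,600),interpolation=cv2.INTER_CUBIC))
s=bot.get_state(); print(s['eef_pos'],s['ee_rot'],s['joints'],s['wrist_force'],s['opening'])
for n in('top','scene'): print(proj(n,s['eef_pos']))
E
```

```text
[ 0.59030003 -0.15165677  0.11690708] [-2.31167078e-04  8.05618163e-01 -5.92433990e-01  1.13532678e-03] [ 0.19695632  0.67341415  0.01312896  1.72264137 -0.01133147  0.74335275
 -1.05261057] [ 0.25885534 -0.32295309 -0.30162332] 0.00013620923268340372
[[322.37950518 199.6140584 ]]
[[244.5348653  218.43667981]]
```

View pics/scene_a.png

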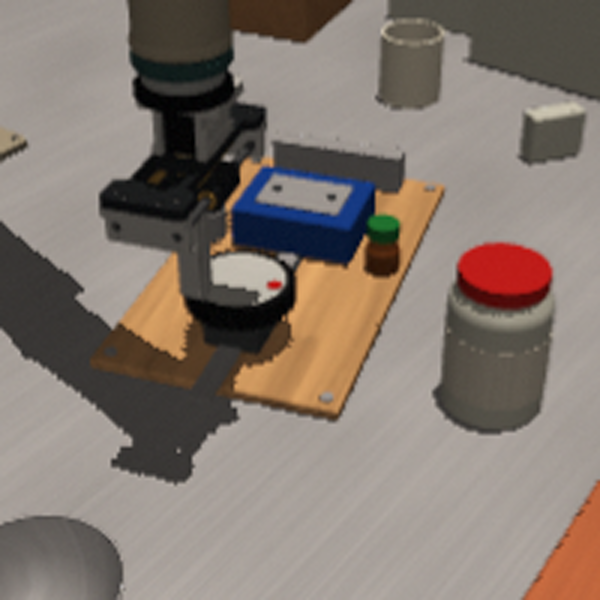

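View pics/top_a.png

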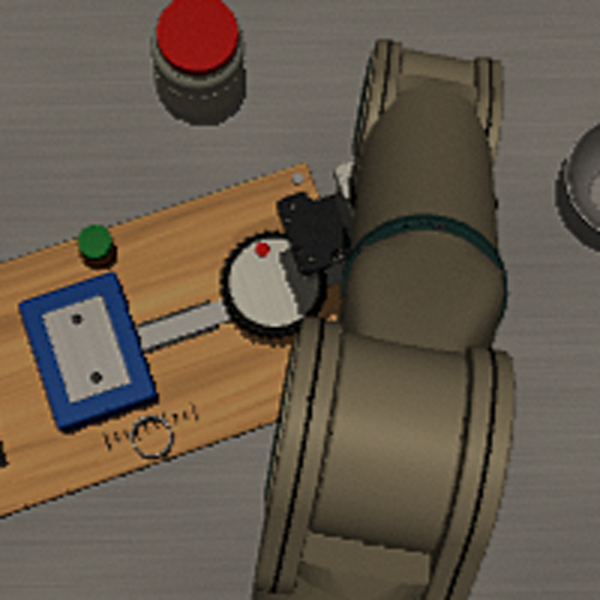

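Emit:
move_arm:
  moves:
    - {"linear": [0, 0, 0.1], "delta_rot": [0, 0, 0], "claw": 1}
    - {"linear": [0, 0, 0.2], "delta_rot": [0, 0, 0], "claw": 1}
    - {"linear": [-0.03, 0, 0.2], "delta_rot": [0, 0, 0], "claw": 1}
    - {"linear": [-0.06, 0, 0.2], "delta_rot": [0, 0, 0], "claw": 1}
    - {"linear": [-0.06, 0, 0.2], "delta_rot": [0, 0, 0], "claw": 1}
    - {"linear": [-0.06, 0, 0.2], "delta_rot": [0, 0, 0], "claw": 1}

```text
clock: 4.08
eef_pos: [0.5851, -0.1329, 0.0567]
ee_rot: [-0.0, 0.806, -0.591, 0.001]
wrist_force: [-0.1, 0.0, -0.5]
opening: 0.0005
```

```bash
python3 - <<'E'
from h import *
for n,(x0,y0) in (('scene',(210,170)),):
    im=bot.grab_frame(n)[y0:y0+100,x0:x0+100,::-1]
    cv2.imwrite(f'pics/{n}_b.png',cv2.resize(im,(600,600),interpolation=cv2.INTER_CUBIC))
s=bot.get_state(); print(s['eef_pos'],s['wrist_force'])
E
```

```text
[ 0.58499155 -0.1331468   0.05642416] [ 0.86727648 -0.24527178  0.00895268]
```

View pics/scene_b.png

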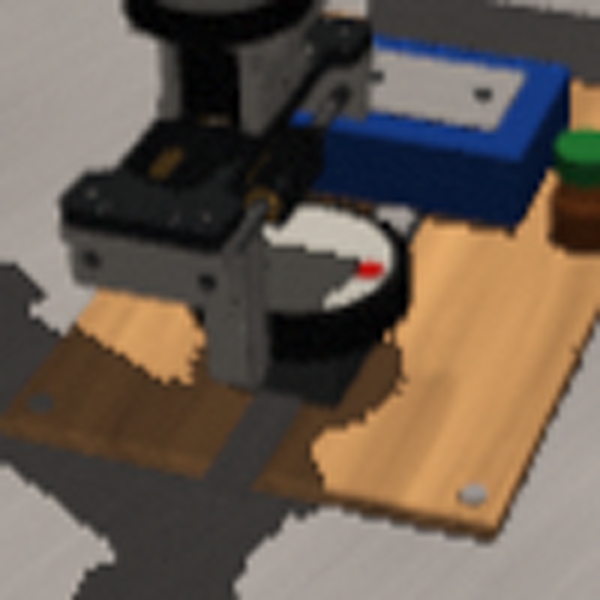

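Emit:
move_arm:
  moves:
    - {"linear": [-0.01, 0, 0.005], "delta_rot": [0, 0, 0], "claw": 1}
    - {"linear": [-0.02, 0, 0.005], "delta_rot": [0, 0, 0], "claw": 1}
    - {"linear": [-0.02, 0, 0.005], "delta_rot": [0, 0, 0], "claw": 1}

```text
clock: 4.5
eef_pos: [0.5824, -0.1266, 0.0539]
ee_rot: [-0.0, 0.806, -0.591, -0.0]
wrist_force: [0.5, 0.3, 0.3]
opening: 0.0003
```

Emit:
move_arm:
  moves:
    - {"linear": [-0.004, 0, 0], "delta_rot": [0, 0, 0], "claw": 1}
    - {"linear": [-0.008, 0, 0], "delta_rot": [0, 0, 0], "claw": 1}
    - {"linear": [-0.008, 0, 0], "delta_rot": [0, 0, 0], "claw": 1}

```text
clock: 4.88
eef_pos: [0.5818, -0.1247, 0.054]
ee_rot: [-0.0, 0.806, -0.592, -0.0]
wrist_force: [0.2, 0.0, -0.6]
opening: 0.0008
```

Emit:
move_arm:
  moves:
    - {"linear": [-0.004, 0, 0], "delta_rot": [0, 0, 0], "claw": 1}
    - {"linear": [-0.008, 0, 0], "delta_rot": [0, 0, 0], "claw": 1}
    - {"linear": [-0.008, 0, 0], "delta_rot": [0, 0, 0], "claw": 1}

```text
clock: 5.25
eef_pos: [0.5813, -0.1232, 0.0541]
ee_rot: [0.0, 0.806, -0.592, 0.001]
wrist_force: [-0.2, -1.6, -1.1]
opening: 0.0007
```

Emit:
move_arm:
  moves:
    - {"linear": [-0.004, 0, 0], "delta_rot": [0, 0, 0], "claw": 1}
    - {"linear": [-0.008, 0, 0], "delta_rot": [0, 0, 0], "claw": 1}
    - {"linear": [-0.008, 0, 0], "delta_rot": [0, 0, 0], "claw": 1}

```text
clock: 5.62
eef_pos: [0.5813, -0.1231, 0.0542]
ee_rot: [0.001, 0.806, -0.592, 0.002]
wrist_force: [2.0, -5.6, -3.0]
opening: 0.0007
```

```bash
python3 - <<'E'
from h import *
for n,(x0,y0) in (('scene',(210,170)),):
    im=bot.grab_frame(n)[y0:y0+100,x0:x0+100,::-1]
    cv2.imwrite(f'pics/{n}_c.png',cv2.resize(im,(600,600),interpolation=cv2.INTER_CUBIC))
s=bot.get_state(); print(s['eef_pos'],s['wrist_force'])
E
```

```text
[ 0.5812556  -0.123097    0.05416016] [ 2.28941069 -5.87421555 -2.4098385 ]
```

```bash
cat > plan.py <<'E'
import numpy as np
# closed pressed path round the wheel, guide-frame mm relative to wheel centre, anticlockwise; s in mm
def path(a,b,p,r0=52.):
    r=r0-p; pts=[]
    for k,(sx,sy) in enumerate([(1,-1),(1,1),(-1,1),(-1,-1)]):
        f=np.radians(-90+90*k+np.arange(0,90.01,3))
        pts+=list(np.c_[sx*b+r*np.cos(f),sy*a+r*np.sin(f)])
    pts.append(pts[0]); return np.array(pts)
def rows(cur,a,b,p,length,step,off=(0,0),r0=52.):
    P=path(a,b,p,r0)+np.array(off); 
    P=np.vstack([P[:-1]]*3)
    d=np.r_[0,np.cumsum(np.hypot(*np.diff(P,axis=0).T))]
    S=np.arange(0,d[-1]/3,.25); X=np.c_[np.interp(S,d,P[:,0]),np.interp(S,d,P[:,1])]
    s0=S[np.argmin(np.hypot(*(X-cur).T))]
    n=int(round(length/step)); out=[]
    for i in range(1,n+1):
        s=s0+i*step; q=np.array([np.interp(s,d,P[:,0]),np.interp(s,d,P[:,1])])
        dq=(q-cur)/300; out.append([round(-dq[1],3)+0,round(-dq[0],3)+0])
    end=cur+np.array([-out[-1][1],-out[-1][0]])*300
    return out,end
def show(o): print(' '.join(f'[{a:.3f},{b:.3f}]' for a,b in o))
E
python3 - <<'E'
from plan import *
o,e=rows(np.array([.9,-58.7]),9.6,8,3,96,6); show(o); print(e)
E
```

```text
[0.000,-0.020] [-0.001,-0.040] [-0.004,-0.060] [-0.010,-0.079] [-0.018,-0.098] [-0.028,-0.115] [-0.040,-0.131] [-0.054,-0.145] [-0.070,-0.157] [-0.087,-0.168] [-0.105,-0.176] [-0.124,-0.182] [-0.144,-0.186] [-0.164,-0.187] [-0.184,-0.187] [-0.204,-0.187]
[57.   2.5]
```

Emit:
move_arm:
  moves:
    - {"linear": [0, -0.02, 0], "delta_rot": [0, 0, 0], "claw": 1}
    - {"linear": [-0.001, -0.04, 0], "delta_rot": [0, 0, 0], "claw": 1}
    - {"linear": [-0.004, -0.06, 0], "delta_rot": [0, 0, 0], "claw": 1}
    - {"linear": [-0.01, -0.079, 0], "delta_rot": [0, 0, 0], "claw": 1}
    - {"linear": [-0.018, -0.098, 0], "delta_rot": [0, 0, 0], "claw": 1}
    - {"linear": [-0.028, -0.115, 0], "delta_rot": [0, 0, 0], "claw": 1}
    - {"linear": [-0.04, -0.131, 0], "delta_rot": [0, 0, 0], "claw": 1}
    - {"linear": [-0.054, -0.145, 0], "delta_rot": [0, 0, 0], "claw": 1}

```text
clock: 6.68
eef_pos: [0.6208, -0.0937, 0.0548]
ee_rot: [-0.001, 0.806, -0.592, 0.004]
wrist_force: [6.4, -4.2, -3.2]
opening: 0.0007
```

```bash
python3 - <<'E'
from h import *
for n,(x0,y0) in (('scene',(210,170)),('top',(250,170))):
    im=bot.grab_frame(n)[y0:y0+100,x0:x0+100,::-1]
    cv2.imwrite(f'pics/{n}_d.png',cv2.resize(im,(600,600),interpolation=cv2.INTER_CUBIC))
s=bot.get_state(); p=np.array([.562,-.0645,.3035]); print(s['eef_pos'],s['wrist_force'],w2g(p,s['eef_pos'])*1e3)
E
```

```text
[ 0.62149551 -0.09233628  0.05478011] [ 6.99916813 -2.04797736 -3.91716362] [[ 48.45713846 -44.34501343]]
```

View pics/top_d.png

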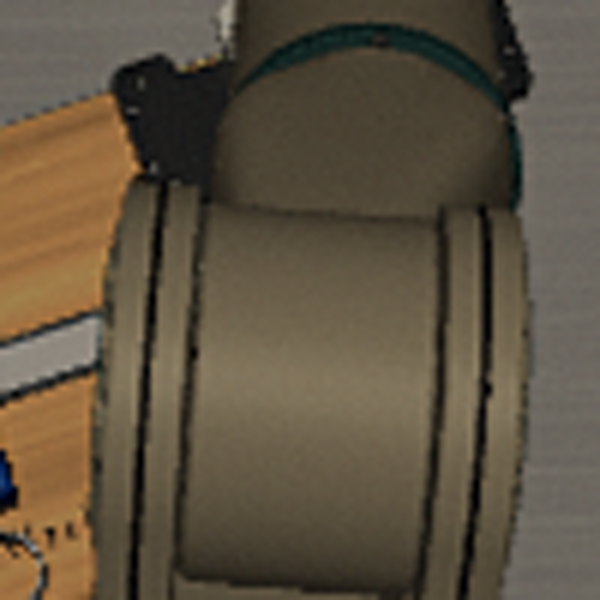

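View pics/scene_d.png

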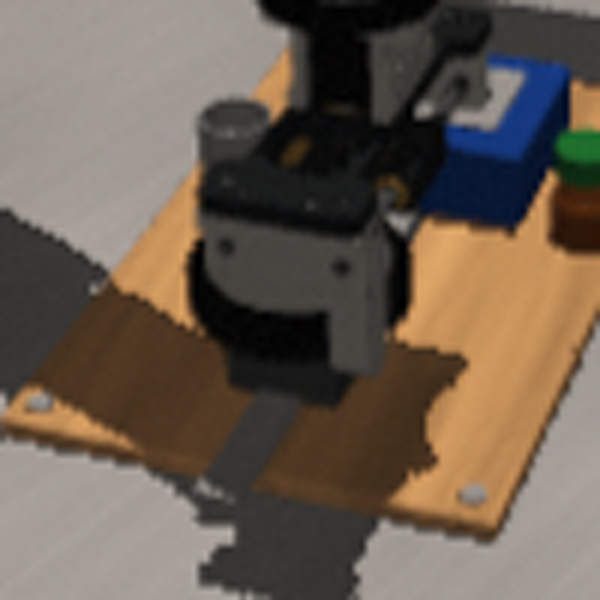

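```bash
python3 - <<'E'
from plan import *
o,e=rows(np.array([44.4,-42.5]),9.6,8,3,60,6); show(o); print(e)
E
```

```text
[-0.016,-0.012] [-0.033,-0.023] [-0.051,-0.031] [-0.070,-0.037] [-0.090,-0.041] [-0.110,-0.042] [-0.130,-0.042] [-0.150,-0.042] [-0.170,-0.042] [-0.190,-0.041]
[56.7 14.5]
```

Emit:
move_arm:
  moves:
    - {"linear": [-0.016, -0.012, 0], "delta_rot": [0, 0, 0], "claw": 1}
    - {"linear": [-0.033, -0.023, 0], "delta_rot": [0, 0, 0], "claw": 1}
    - {"linear": [-0.051, -0.031, 0], "delta_rot": [0, 0, 0], "claw": 1}
    - {"linear": [-0.07, -0.037, 0], "delta_rot": [0, 0, 0], "claw": 1}
    - {"linear": [-0.09, -0.041, 0], "delta_rot": [0, 0, 0], "claw": 1}
    - {"linear": [-0.11, -0.042, 0], "delta_rot": [0, 0, 0], "claw": 1}
    - {"linear": [-0.13, -0.042, 0], "delta_rot": [0, 0, 0], "claw": 1}
    - {"linear": [-0.14, -0.042, 0], "delta_rot": [0, 0, 0], "claw": 1}

```text
clock: 7.78
eef_pos: [0.6211, -0.0452, 0.0548]
ee_rot: [-0.004, 0.807, -0.591, 0.003]
wrist_force: [8.4, 1.0, -4.1]
opening: 0.0008
```

```bash
python3 - <<'E'
from h import *
for n,(x0,y0) in (('scene',(210,170)),('top',(250,170))):
    im=bot.grab_frame(n)[y0:y0+100,x0:x0+100,::-1]
    cv2.imwrite(f'pics/{n}_e.png',cv2.resize(im,(600,600),interpolation=cv2.INTER_CUBIC))
s=bot.get_state(); p=np.array([.562,-.0645,.3035]); print(s['eef_pos'],s['wrist_force'],w2g(p,s['eef_pos'])*1e3)
E
```

```text
[ 0.62103291 -0.04482956  0.05481027] [ 8.24601405  2.16660773 -2.9304088 ] [[62.21364022  1.12872738]]
```

View pics/scene_e.png

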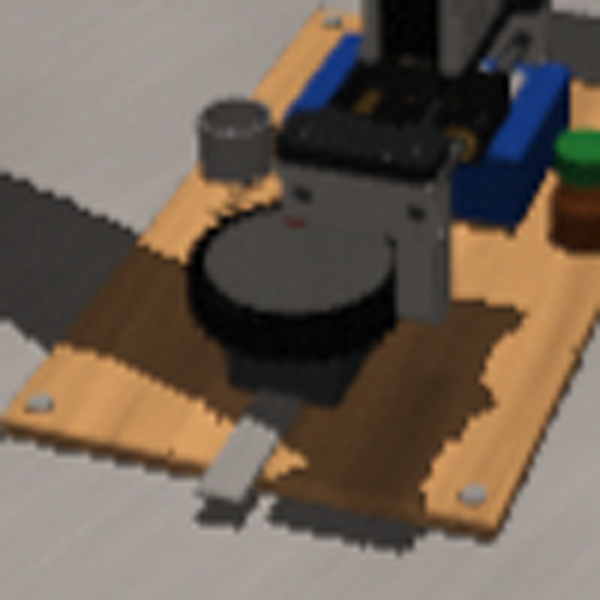

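View pics/top_e.png

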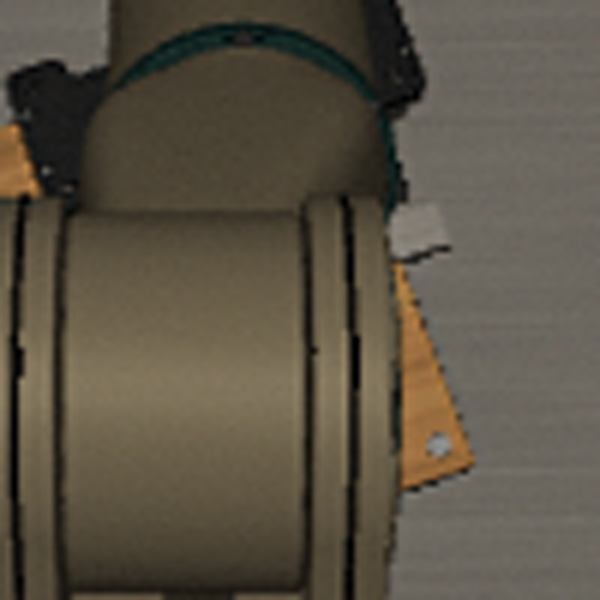

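```bash
cat >> h.py <<'E'
def ang(uv,n='scene'):
    # raw scene pixel of the red dot -> wheel angle mod 360 (deg); reference: initial dot and face centre in the same picture
    c0={'scene':np.array([259.2,212.7]),'top':np.array([290.84,213.76])}[n]
    C=back(n,c0,.074)[0]; M=back(n,np.array(uv,float),.074)[0]-C
    return np.degrees(np.arctan2(M[1],M[0]))-np.degrees(.3035), np.hypot(*M[:2])
E
python3 - <<'E'
from h import *
print(ang([243/3+190,254/3+130]),ang([210+293/6,170+222/6]),ang([150+412/3,100+309/3],'top'))
from plan import *
o,e=rows(np.array([57,-.5]),9.6,8,3,96,6,off=(1,0)); show(o); print(e)
E
```

```text
(np.float64(1.9410471985620532), np.float64(0.0340524398488018)) (np.float64(112.97744141867501), np.float64(0.028663605362895018)) (np.float64(-1.6223358479476584), np.float64(0.03319269581009711))
[-0.020,-0.003] [-0.040,-0.003] [-0.060,-0.001] [-0.079,0.003] [-0.098,0.010] [-0.116,0.019] [-0.132,0.030] [-0.148,0.043] [-0.161,0.058] [-0.173,0.074] [-0.182,0.092] [-0.189,0.110] [-0.194,0.130] [-0.197,0.150] [-0.197,0.170] [-0.197,0.190]
[ 0.  58.6]
```

Emit:
move_arm:
  moves:
    - {"linear": [-0.02, -0.003, 0], "delta_rot": [0, 0, 0], "claw": 1}
    - {"linear": [-0.04, -0.003, 0], "delta_rot": [0, 0, 0], "claw": 1}
    - {"linear": [-0.06, -0.001, 0], "delta_rot": [0, 0, 0], "claw": 1}
    - {"linear": [-0.079, 0.003, 0], "delta_rot": [0, 0, 0], "claw": 1}
    - {"linear": [-0.098, 0.01, 0], "delta_rot": [0, 0, 0], "claw": 1}
    - {"linear": [-0.116, 0.019, 0], "delta_rot": [0, 0, 0], "claw": 1}
    - {"linear": [-0.132, 0.03, 0], "delta_rot": [0, 0, 0], "claw": 1}
    - {"linear": [-0.148, 0.043, 0], "delta_rot": [0, 0, 0], "claw": 1}
    - {"linear": [-0.161, 0.058, 0], "delta_rot": [0, 0, 0], "claw": 1}
    - {"linear": [-0.173, 0.074, 0], "delta_rot": [0, 0, 0], "claw": 1}
    - {"linear": [-0.182, 0.092, 0], "delta_rot": [0, 0, 0], "claw": 1}
    - {"linear": [-0.189, 0.11, 0], "delta_rot": [0, 0, 0], "claw": 1}
    - {"linear": [-0.194, 0.13, 0], "delta_rot": [0, 0, 0], "claw": 1}
    - {"linear": [-0.197, 0.15, 0], "delta_rot": [0, 0, 0], "claw": 1}
    - {"linear": [-0.197, 0.17, 0], "delta_rot": [0, 0, 0], "claw": 1}
    - {"linear": [-0.197, 0.19, 0], "delta_rot": [0, 0, 0], "claw": 1}

```text
clock: 9.88
eef_pos: [0.5432, -0.0008, 0.0545]
ee_rot: [-0.003, 0.808, -0.59, -0.003]
wrist_force: [-3.2, 12.6, 6.5]
opening: 0.0008
```

```bash
python3 - <<'E'
from h import *
for n,(x0,y0) in (('scene',(210,170)),):
    im=bot.grab_frame(n)[y0:y0+100,x0:x0+100,::-1]
    cv2.imwrite(f'pics/{n}_f.png',cv2.resize(im,(600,600),interpolation=cv2.INTER_CUBIC))
s=bot.get_state(); p=np.array([.562,-.0645,.3035]); print(s['eef_pos'],s['wrist_force'],w2g(p,s['eef_pos'])*1e3)
from plan import *
o,e=rows(np.array([0,58.6]),9.6,8,3,108,6,off=(1,0)); show(o); print(e)
E
```

```text
[ 0.54174997 -0.00134546  0.05438671] [-5.02336848 12.25815781  7.868992  ] [[-0.45002708 66.32011351]]
[0.000,0.020] [0.001,0.040] [0.004,0.059] [0.010,0.078] [0.018,0.097] [0.028,0.114] [0.040,0.130] [0.054,0.144] [0.069,0.157] [0.086,0.167] [0.104,0.176] [0.123,0.182] [0.143,0.185] [0.163,0.187] [0.183,0.187] [0.203,0.187] [0.223,0.187] [0.243,0.186]
[-55.8 -14.3]
```

View pics/scene_f.png

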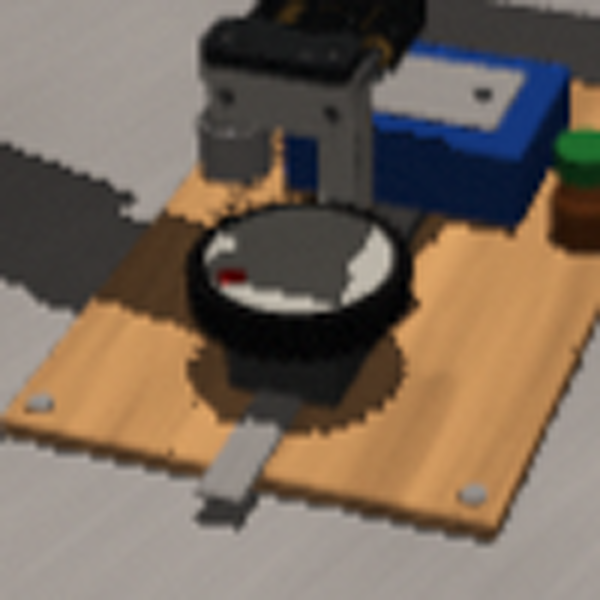

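```bash
python3 - <<'E'
from h import *
print(ang([210+231/6,170+276/6]))
from plan import *
o,e=rows(np.array([0,58.6]),12,8,3.5,114,6,off=(1,2.3)); show(o); print(e)
E
```

```text
(np.float64(-132.3049632494371), np.float64(0.03256453966767514))
[-0.014,0.020] [-0.013,0.040] [-0.010,0.059] [-0.004,0.079] [0.004,0.097] [0.014,0.114] [0.026,0.130] [0.040,0.144] [0.056,0.156] [0.073,0.167] [0.091,0.175] [0.110,0.181] [0.130,0.184] [0.150,0.185] [0.170,0.185] [0.190,0.185] [0.210,0.185] [0.230,0.185] [0.250,0.183]
[-54.9 -16.4]
```

Emit:
move_arm:
  moves:
    - {"linear": [-0.014, 0.02, 0], "delta_rot": [0, 0, 0], "claw": 1}
    - {"linear": [-0.013, 0.04, 0], "delta_rot": [0, 0, 0], "claw": 1}
    - {"linear": [-0.01, 0.059, 0], "delta_rot": [0, 0, 0], "claw": 1}
    - {"linear": [-0.004, 0.079, 0], "delta_rot": [0, 0, 0], "claw": 1}
    - {"linear": [0.004, 0.097, 0], "delta_rot": [0, 0, 0], "claw": 1}
    - {"linear": [0.014, 0.114, 0], "delta_rot": [0, 0, 0], "claw": 1}
    - {"linear": [0.026, 0.13, 0], "delta_rot": [0, 0, 0], "claw": 1}
    - {"linear": [0.04, 0.144, 0], "delta_rot": [0, 0, 0], "claw": 1}
    - {"linear": [0.056, 0.156, 0], "delta_rot": [0, 0, 0], "claw": 1}
    - {"linear": [0.073, 0.167, 0], "delta_rot": [0, 0, 0], "claw": 1}
    - {"linear": [0.091, 0.175, 0], "delta_rot": [0, 0, 0], "claw": 1}
    - {"linear": [0.11, 0.181, 0], "delta_rot": [0, 0, 0], "claw": 1}
    - {"linear": [0.13, 0.184, 0], "delta_rot": [0, 0, 0], "claw": 1}
    - {"linear": [0.15, 0.185, 0], "delta_rot": [0, 0, 0], "claw": 1}
    - {"linear": [0.17, 0.185, 0], "delta_rot": [0, 0, 0], "claw": 1}
    - {"linear": [0.19, 0.185, 0], "delta_rot": [0, 0, 0], "claw": 1}

```text
clock: 11.92
eef_pos: [0.5043, -0.0814, 0.0535]
ee_rot: [0.003, 0.806, -0.592, -0.003]
wrist_force: [-7.6, -1.1, 3.6]
opening: -0.0001
```

```bash
python3 - <<'E'
from h import *
for n,(x0,y0) in (('scene',(210,170)),):
    im=bot.grab_frame(n)[y0:y0+100,x0:x0+100,::-1]
    cv2.imwrite(f'pics/{n}_g.png',cv2.resize(im,(600,600),interpolation=cv2.INTER_CUBIC))
s=bot.get_state(); p=np.array([.562,-.0645,.3035]); print(s['eef_pos'],s['wrist_force'],w2g(p,s['eef_pos'])*1e3)
print(np.array([0,58.6])-[.185*300,.19*300])
E
```

```text
[ 0.50459836 -0.08239717  0.053493  ] [-7.88621326 -0.87951391  3.92650102] [[-60.12696349   0.07596708]]
[-55.5   1.6]
```

View pics/scene_g.png

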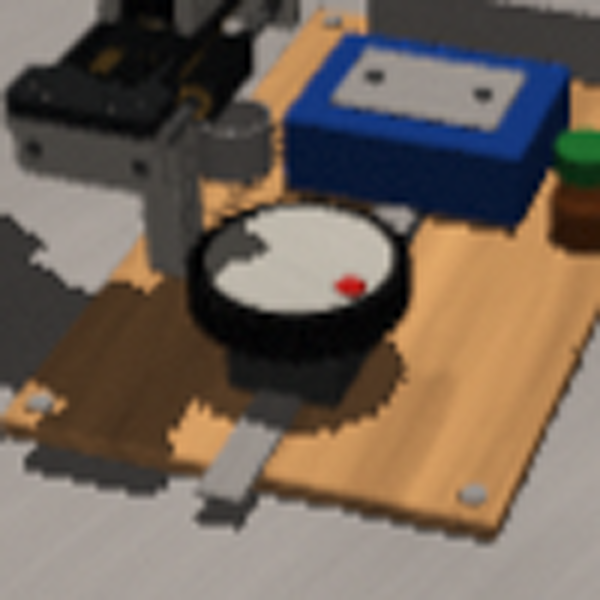

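```bash
python3 - <<'E'
from h import *
print(ang([210+350/6,170+287/6]))
from plan import *
o,e=rows(np.array([-55.5,1.6]),12,9,3.5,120,6,off=(1,2.3)); show(o); print(e)
E
```

```text
(np.float64(-25.4796386299507), np.float64(0.03572857101187957))
[0.020,0.003] [0.040,0.003] [0.060,0.002] [0.080,-0.002] [0.099,-0.009] [0.117,-0.017] [0.133,-0.028] [0.149,-0.041] [0.162,-0.055] [0.174,-0.072] [0.184,-0.089] [0.191,-0.108] [0.196,-0.127] [0.199,-0.147] [0.199,-0.167] [0.199,-0.187] [0.199,-0.207] [0.199,-0.227] [0.197,-0.247] [0.192,-0.266]
[ 24.3 -56. ]
```

Emit:
move_arm:
  moves:
    - {"linear": [0.02, 0.003, 0], "delta_rot": [0, 0, 0], "claw": 1}
    - {"linear": [0.04, 0.003, 0], "delta_rot": [0, 0, 0], "claw": 1}
    - {"linear": [0.06, 0.002, 0], "delta_rot": [0, 0, 0], "claw": 1}
    - {"linear": [0.08, -0.002, 0], "delta_rot": [0, 0, 0], "claw": 1}
    - {"linear": [0.099, -0.009, 0], "delta_rot": [0, 0, 0], "claw": 1}
    - {"linear": [0.117, -0.017, 0], "delta_rot": [0, 0, 0], "claw": 1}
    - {"linear": [0.133, -0.028, 0], "delta_rot": [0, 0, 0], "claw": 1}
    - {"linear": [0.149, -0.041, 0], "delta_rot": [0, 0, 0], "claw": 1}
    - {"linear": [0.162, -0.055, 0], "delta_rot": [0, 0, 0], "claw": 1}
    - {"linear": [0.174, -0.072, 0], "delta_rot": [0, 0, 0], "claw": 1}
    - {"linear": [0.184, -0.089, 0], "delta_rot": [0, 0, 0], "claw": 1}
    - {"linear": [0.191, -0.108, 0], "delta_rot": [0, 0, 0], "claw": 1}
    - {"linear": [0.196, -0.127, 0], "delta_rot": [0, 0, 0], "claw": 1}
    - {"linear": [0.199, -0.147, 0], "delta_rot": [0, 0, 0], "claw": 1}
    - {"linear": [0.199, -0.167, 0], "delta_rot": [0, 0, 0], "claw": 1}
    - {"linear": [0.199, -0.187, 0], "delta_rot": [0, 0, 0], "claw": 1}
    - {"linear": [0.199, -0.207, 0], "delta_rot": [0, 0, 0], "claw": 1}
    - {"linear": [0.199, -0.227, 0], "delta_rot": [0, 0, 0], "claw": 1}
    - {"linear": [0.197, -0.247, 0], "delta_rot": [0, 0, 0], "claw": 1}
    - {"linear": [0.192, -0.266, 0], "delta_rot": [0, 0, 0], "claw": 1}

```text
clock: 14.48
eef_pos: [0.6057, -0.1118, 0.0547]
ee_rot: [-0.001, 0.806, -0.592, 0.003]
wrist_force: [1.8, -4.5, -4.4]
opening: 0.0004
```

```bash
python3 - <<'E'
from h import *
for n,(x0,y0) in (('scene',(210,170)),):
    im=bot.grab_frame(n)[y0:y0+100,x0:x0+100,::-1]
    cv2.imwrite(f'pics/{n}_h.png',cv2.resize(im,(600,600),interpolation=cv2.INTER_CUBIC))
s=bot.get_state(); p=np.array([.562,-.0645,.3035]); print(s['eef_pos'],s['wrist_force'],w2g(p,s['eef_pos'])*1e3)
from plan import *
o,e=rows(np.array([24.3,-56.0]),12,9,3.5,120,6,off=(1,2.3)); show(o); print(e)
E
```

```text
[ 0.60677426 -0.11091007  0.05472747] [ 2.37427639 -3.69624902 -3.68810935] [[ 28.85770134 -57.67028292]]
[-0.007,-0.019] [-0.016,-0.036] [-0.028,-0.053] [-0.041,-0.068] [-0.056,-0.081] [-0.073,-0.092] [-0.091,-0.101] [-0.109,-0.108] [-0.129,-0.112] [-0.149,-0.114] [-0.169,-0.114] [-0.189,-0.114] [-0.209,-0.114] [-0.229,-0.114] [-0.249,-0.113] [-0.268,-0.110] [-0.288,-0.105] [-0.306,-0.097] [-0.323,-0.087] [-0.339,-0.075]
[46.8 45.7]
```

View pics/scene_h.png

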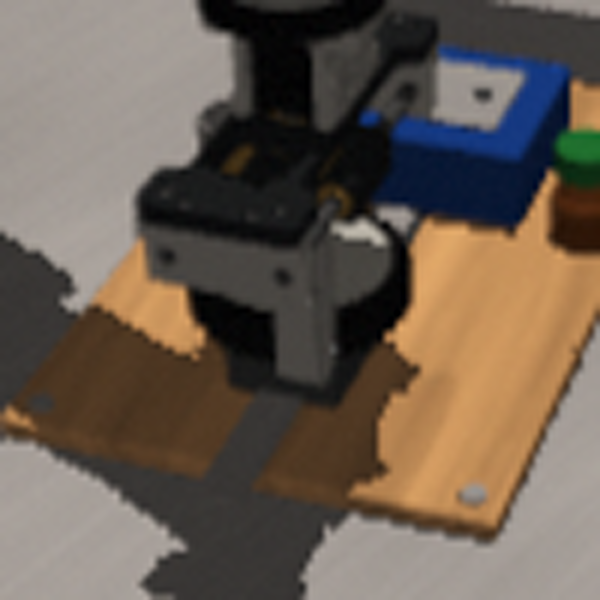

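Emit:
move_arm:
  moves:
    - {"linear": [-0.007, -0.019, 0], "delta_rot": [0, 0, 0], "claw": 1}
    - {"linear": [-0.016, -0.036, 0], "delta_rot": [0, 0, 0], "claw": 1}
    - {"linear": [-0.028, -0.053, 0], "delta_rot": [0, 0, 0], "claw": 1}
    - {"linear": [-0.041, -0.068, 0], "delta_rot": [0, 0, 0], "claw": 1}
    - {"linear": [-0.056, -0.081, 0], "delta_rot": [0, 0, 0], "claw": 1}
    - {"linear": [-0.073, -0.092, 0], "delta_rot": [0, 0, 0], "claw": 1}
    - {"linear": [-0.091, -0.101, 0], "delta_rot": [0, 0, 0], "claw": 1}
    - {"linear": [-0.109, -0.108, 0], "delta_rot": [0, 0, 0], "claw": 1}
    - {"linear": [-0.129, -0.112, 0], "delta_rot": [0, 0, 0], "claw": 1}
    - {"linear": [-0.149, -0.114, 0], "delta_rot": [0, 0, 0], "claw": 1}
    - {"linear": [-0.169, -0.114, 0], "delta_rot": [0, 0, 0], "claw": 1}
    - {"linear": [-0.189, -0.114, 0], "delta_rot": [0, 0, 0], "claw": 1}
    - {"linear": [-0.209, -0.114, 0], "delta_rot": [0, 0, 0], "claw": 1}
    - {"linear": [-0.229, -0.114, 0], "delta_rot": [0, 0, 0], "claw": 1}
    - {"linear": [-0.249, -0.113, 0], "delta_rot": [0, 0, 0], "claw": 1}
    - {"linear": [-0.268, -0.11, 0], "delta_rot": [0, 0, 0], "claw": 1}
    - {"linear": [-0.288, -0.105, 0], "delta_rot": [0, 0, 0], "claw": 1}
    - {"linear": [-0.306, -0.097, 0], "delta_rot": [0, 0, 0], "claw": 1}
    - {"linear": [-0.323, -0.087, 0], "delta_rot": [0, 0, 0], "claw": 1}
    - {"linear": [-0.339, -0.075, 0], "delta_rot": [0, 0, 0], "claw": 1}

```text
clock: 17.02
eef_pos: [0.5927, -0.0052, 0.0542]
ee_rot: [-0.001, 0.806, -0.591, -0.0]
wrist_force: [3.6, 3.5, 2.9]
opening: 0.0004
```

```bash
python3 - <<'E'
from h import *
for n,(x0,y0) in (('scene',(210,170)),):
    im=bot.grab_frame(n)[y0:y0+100,x0:x0+100,::-1]
    cv2.imwrite(f'pics/{n}_i.png',cv2.resize(im,(600,600),interpolation=cv2.INTER_CUBIC))
s=bot.get_state(); p=np.array([.562,-.0645,.3035]); print(s['eef_pos'],s['wrist_force'],w2g(p,s['eef_pos'])*1e3)
from plan import *
o,e=rows(np.array([46.8,45.7]),12,9,3.5,120,6,off=(1,2.3)); show(o); print(e)
E
```

```text
[ 0.5915187  -0.00454171  0.05405868] [2.45402837 4.37177636 2.694428  ] [[46.08884848 48.39595794]]
[-0.015,0.014] [-0.027,0.029] [-0.038,0.046] [-0.046,0.064] [-0.052,0.084] [-0.056,0.103] [-0.057,0.123] [-0.057,0.143] [-0.057,0.163] [-0.057,0.183] [-0.056,0.203] [-0.052,0.223] [-0.046,0.242] [-0.037,0.260] [-0.027,0.277] [-0.014,0.292] [0.000,0.306] [0.016,0.318] [0.034,0.328] [0.052,0.336]
[-54.   30.1]
```

View pics/scene_i.png

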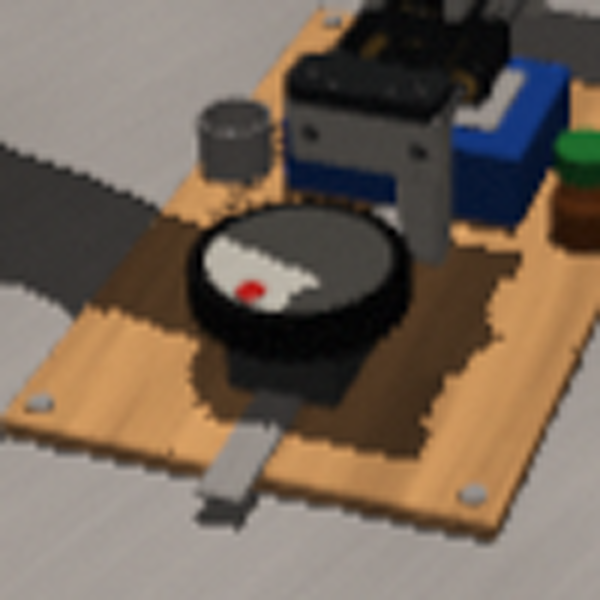

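```bash
python3 - <<'E'
from h import *
print(ang([210+250/6,170+291/6]))
E
```

```text
(np.float64(-106.04161033512085), np.float64(0.033731536137084135))
```

Emit:
move_arm:
  moves:
    - {"linear": [-0.015, 0.014, 0], "delta_rot": [0, 0, 0], "claw": 1}
    - {"linear": [-0.027, 0.029, 0], "delta_rot": [0, 0, 0], "claw": 1}
    - {"linear": [-0.038, 0.046, 0], "delta_rot": [0, 0, 0], "claw": 1}
    - {"linear": [-0.046, 0.064, 0], "delta_rot": [0, 0, 0], "claw": 1}
    - {"linear": [-0.052, 0.084, 0], "delta_rot": [0, 0, 0], "claw": 1}
    - {"linear": [-0.056, 0.103, 0], "delta_rot": [0, 0, 0], "claw": 1}
    - {"linear": [-0.057, 0.123, 0], "delta_rot": [0, 0, 0], "claw": 1}
    - {"linear": [-0.057, 0.143, 0], "delta_rot": [0, 0, 0], "claw": 1}
    - {"linear": [-0.057, 0.163, 0], "delta_rot": [0, 0, 0], "claw": 1}
    - {"linear": [-0.057, 0.183, 0], "delta_rot": [0, 0, 0], "claw": 1}
    - {"linear": [-0.056, 0.203, 0], "delta_rot": [0, 0, 0], "claw": 1}
    - {"linear": [-0.052, 0.223, 0], "delta_rot": [0, 0, 0], "claw": 1}
    - {"linear": [-0.046, 0.242, 0], "delta_rot": [0, 0, 0], "claw": 1}
    - {"linear": [-0.037, 0.26, 0], "delta_rot": [0, 0, 0], "claw": 1}
    - {"linear": [-0.027, 0.277, 0], "delta_rot": [0, 0, 0], "claw": 1}
    - {"linear": [-0.014, 0.292, 0], "delta_rot": [0, 0, 0], "claw": 1}
    - {"linear": [0, 0.306, 0], "delta_rot": [0, 0, 0], "claw": 1}
    - {"linear": [0.016, 0.318, 0], "delta_rot": [0, 0, 0], "claw": 1}
    - {"linear": [0.034, 0.328, 0], "delta_rot": [0, 0, 0], "claw": 1}

```text
clock: 19.45
eef_pos: [0.5008, -0.047, 0.0535]
ee_rot: [0.001, 0.806, -0.592, -0.001]
wrist_force: [-3.7, 1.5, -1.3]
opening: 0.0002
```

```bash
python3 - <<'E'
from h import *
for n,(x0,y0) in (('scene',(210,170)),):
    im=bot.grab_frame(n)[y0:y0+100,x0:x0+100,::-1]
    cv2.imwrite(f'pics/{n}_j.png',cv2.resize(im,(600,600),interpolation=cv2.INTER_CUBIC))
s=bot.get_state(); p=np.array([.562,-.0645,.3035]); print(s['eef_pos'],s['wrist_force'],w2g(p,s['eef_pos'])*1e3)
cur=np.array([46.8,45.7])-np.array([.328,.034])*300; print(cur)
E
```

```text
[ 0.5007079  -0.04809784  0.05357729] [-4.69554333  1.29286257 -1.99012165] [[-53.58884104  33.97040163]]
[-51.6  35.5]
```

View pics/scene_j.png

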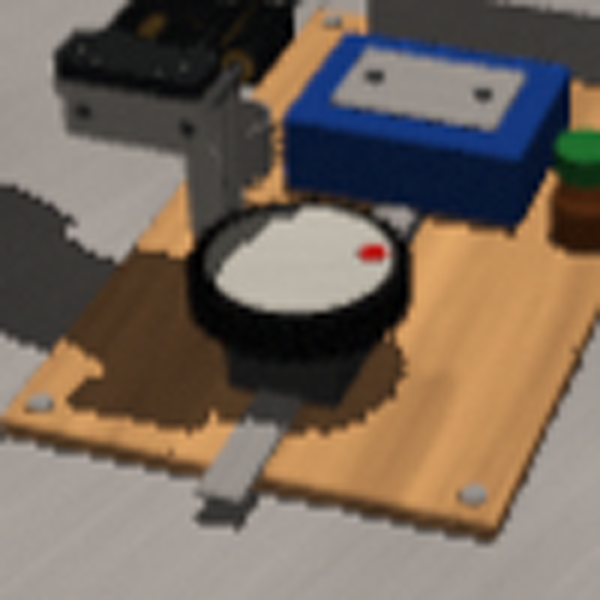

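Emit:
move_arm:
  moves:
    - {"linear": [0.018, 0.008, 0], "delta_rot": [0, 0, 0], "claw": 1}
    - {"linear": [0.038, 0.014, 0], "delta_rot": [0, 0, 0], "claw": 1}
    - {"linear": [0.058, 0.017, 0], "delta_rot": [0, 0, 0], "claw": 1}
    - {"linear": [0.078, 0.017, 0], "delta_rot": [0, 0, 0], "claw": 1}
    - {"linear": [0.078, 0.04, 0], "delta_rot": [0, 0, 0], "claw": 1}
    - {"linear": [0.078, 0.09, 0], "delta_rot": [0, 0, 0], "claw": 1}
    - {"linear": [0.078, 0.1, -0.1], "delta_rot": [0, 0, 0], "claw": 1}
    - {"linear": [0.078, 0.1, -0.2], "delta_rot": [0, 0, 0], "claw": 1}
    - {"linear": [0.078, 0.1, -0.22], "delta_rot": [0, 0, 0], "claw": 1}
    - {"linear": [0.078, 0.1, -0.22], "delta_rot": [0, 0, 0], "claw": 1}

```text
clock: 20.75
eef_pos: [0.4807, -0.0776, 0.1201]
ee_rot: [-0.0, 0.806, -0.592, 0.001]
wrist_force: [-0.1, 0.4, -0.9]
opening: 0.0005
```

```bash
python3 - <<'E'
from h import *
for n,(x0,y0) in (('scene',(210,140)),('top',(210,160))):
    im=bot.grab_frame(n)[y0:y0+120,x0:x0+120,::-1]
    cv2.imwrite(f'pics/{n}_k.png',cv2.resize(im,(600,600),interpolation=cv2.INTER_CUBIC))
s=bot.get_state(); p=np.array([.562,-.0645,.3035]); print(s['eef_pos'],s['wrist_force'],w2g(p,s['eef_pos'])*1e3)
print(np.array([-51.6,35.5])-np.array([.1,.078])*300)
E
```

```text
[ 0.47992851 -0.07736819  0.1192231 ] [-0.16792695  0.87530516  0.53220987] [[-82.16633559  12.2479916 ]]
[-81.6  12.1]
```

View pics/scene_k.png

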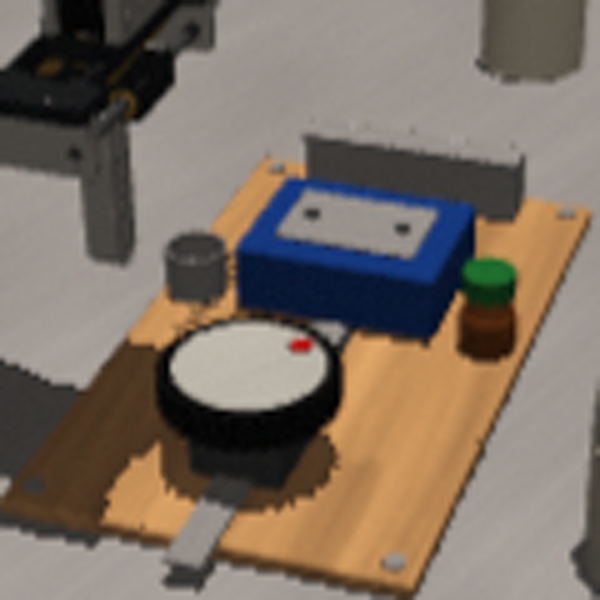

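View pics/top_k.png

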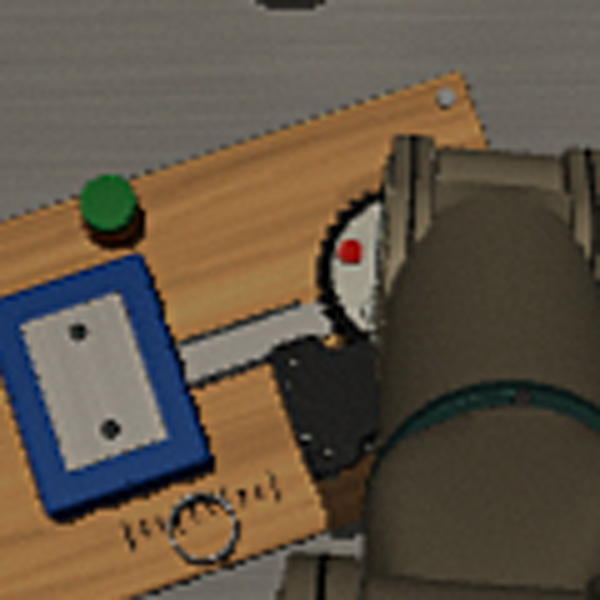

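```bash
python3 - <<'E'
from h import *
print(ang([210+300/5,140+346/5]),ang([210+350/5,160+252/5],'top'))
E
```

```text
(np.float64(48.957890336698995), np.float64(0.03407703413314712)) (np.float64(53.49642994984649), np.float64(0.032590815714345904))
```

Emit:
move_arm:
  moves:
    - {"linear": [-0.1, -0.1, 0], "delta_rot": [0, 0, 0], "claw": 1}
    - {"linear": [-0.2, -0.2, 0], "delta_rot": [0, 0, 0], "claw": 1}
    - {"linear": [-0.276, -0.275, 0], "delta_rot": [0, 0, 0], "claw": 1}
    - {"linear": [-0.276, -0.275, 0], "delta_rot": [0, 0, 0], "claw": 1}
    - {"linear": [-0.276, -0.275, 0.1], "delta_rot": [0, 0, 0], "claw": 1}
    - {"linear": [-0.276, -0.275, 0.2], "delta_rot": [0, 0, 0], "claw": 1}
    - {"linear": [-0.276, -0.275, 0.255], "delta_rot": [0, 0, 0], "claw": 1}
    - {"linear": [-0.276, -0.275, 0.255], "delta_rot": [0, 0, 0], "claw": 1}

```text
clock: 21.85
eef_pos: [0.5329, 0.0255, 0.0422]
ee_rot: [0.001, 0.806, -0.592, -0.001]
wrist_force: [0.7, -0.1, 0.7]
opening: 0.0008
```

```bash
python3 - <<'E'
from h import *
for n,(x0,y0) in (('scene',(210,140)),('top',(190,160))):
    im=bot.grab_frame(n)[y0:y0+120,x0:x0+120,::-1]
    cv2.imwrite(f'pics/{n}_l.png',cv2.resize(im,(600,600),interpolation=cv2.INTER_CUBIC))
s=bot.get_state(); p=np.array([.562,-.0645,.3035]); print(s['eef_pos'],s['wrist_force'],w2g(p,s['eef_pos'])*1e3)
E
```

```text
[0.53453413 0.02590108 0.04386039] [-0.36711381  0.5252421  -0.64248182] [[ 0.80687838 94.47792431]]
```

View pics/scene_l.png

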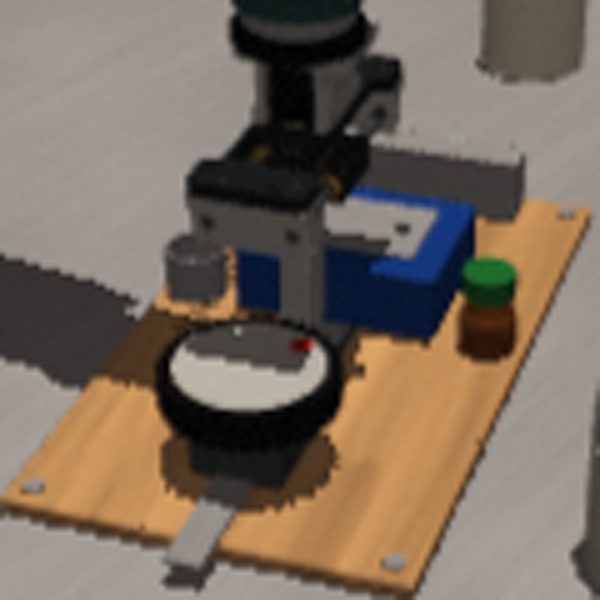

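Emit:
move_arm:
  moves:
    - {"linear": [-0.03, 0, 0], "delta_rot": [0, 0, 0], "claw": 1}
    - {"linear": [-0.06, 0, 0], "delta_rot": [0, 0, 0], "claw": 1}
    - {"linear": [-0.09, 0, 0], "delta_rot": [0, 0, 0], "claw": 1}
    - {"linear": [-0.11, 0, 0], "delta_rot": [0, 0, 0], "claw": 1}
    - {"linear": [-0.13, 0, 0], "delta_rot": [0, 0, 0], "claw": 1}
    - {"linear": [-0.15, 0, 0], "delta_rot": [0, 0, 0], "claw": 1}
    - {"linear": [-0.17, 0, 0], "delta_rot": [0, 0, 0], "claw": 1}
    - {"linear": [-0.19, 0, 0], "delta_rot": [0, 0, 0], "claw": 1}
    - {"linear": [-0.21, 0, 0], "delta_rot": [0, 0, 0], "claw": 1}
    - {"linear": [-0.23, 0, 0], "delta_rot": [0, 0, 0], "claw": 1}
    - {"linear": [-0.25, 0, 0], "delta_rot": [0, 0, 0], "claw": 1}
    - {"linear": [-0.27, 0, 0], "delta_rot": [0, 0, 0], "claw": 1}
    - {"linear": [-0.29, 0, 0], "delta_rot": [0, 0, 0], "claw": 1}
    - {"linear": [-0.305, 0, 0], "delta_rot": [0, 0, 0], "claw": 1}
    - {"linear": [-0.32, 0, 0], "delta_rot": [0, 0, 0], "claw": 1}
    - {"linear": [-0.32, 0, 0], "delta_rot": [0, 0, 0], "claw": 1}

```text
clock: 23.95
eef_pos: [0.5058, 0.1172, 0.0435]
ee_rot: [0.0, 0.806, -0.592, 0.001]
wrist_force: [1.7, -5.3, 2.6]
opening: 0.0005
```

```bash
python3 - <<'E'
from h import *
for n,(x0,y0) in (('scene',(210,140)),('top',(170,160))):
    im=bot.grab_frame(n)[y0:y0+120,x0:x0+120,::-1]
    cv2.imwrite(f'pics/{n}_m.png',cv2.resize(im,(600,600),interpolation=cv2.INTER_CUBIC))
s=bot.get_state(); p=np.array([.562,-.0645,.3035]); print(s['eef_pos'],s['wrist_force'],w2g(p,s['eef_pos'])*1e3)
E
```

```text
[0.50577637 0.11718244 0.04352595] [ 1.65579481 -5.37554337  1.49909017] [[  0.64398445 190.18199627]]
```

View pics/scene_m.png

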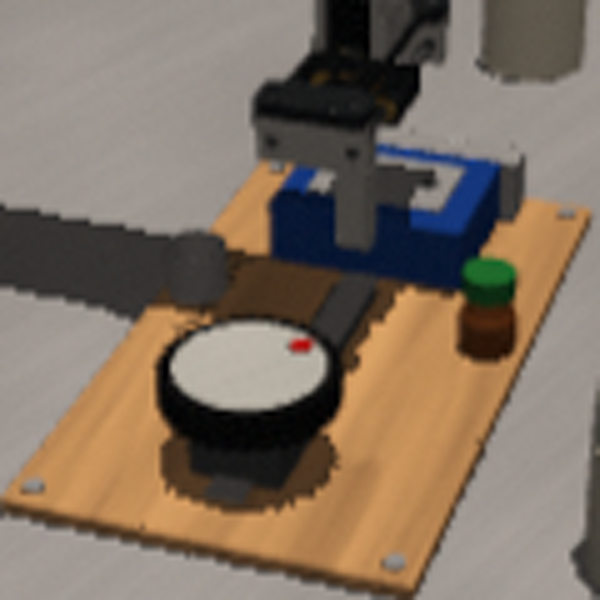

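View pics/top_m.png

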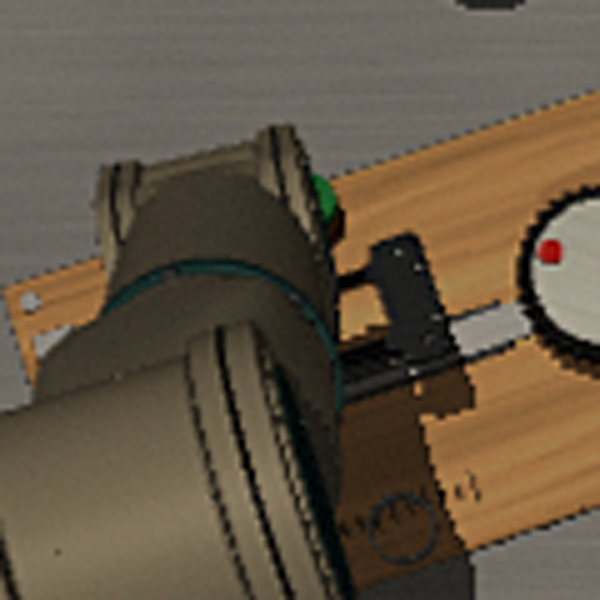

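Emit:
move_arm:
  moves:
    - {"linear": [-0.01, 0, 0], "delta_rot": [0, 0, 0], "claw": 1}
    - {"linear": [-0.02, 0, 0], "delta_rot": [0, 0, 0], "claw": 1}
    - {"linear": [-0.02, 0, 0], "delta_rot": [0, 0, 0], "claw": 1}
    - {"linear": [-0.02, 0, 0], "delta_rot": [0, 0, 0], "claw": 1}

```text
clock: 24.55
eef_pos: [0.5057, 0.1172, 0.0436]
ee_rot: [0.002, 0.805, -0.594, 0.003]
wrist_force: [5.4, -13.9, 2.3]
opening: 0.0006
```

Emit:
move_arm:
  moves:
    - {"linear": [0.03, 0, 0], "delta_rot": [0, 0, 0], "claw": 1}
    - {"linear": [0.1, 0, 0], "delta_rot": [0, 0, 0], "claw": 1}
    - {"linear": [0.15, 0, 0], "delta_rot": [0, 0, 0], "claw": 1}
    - {"linear": [0.15, 0, -0.1], "delta_rot": [0, 0, 0], "claw": 1}
    - {"linear": [0.15, 0, -0.25], "delta_rot": [0, 0, 0], "claw": 1}
    - {"linear": [0.15, 0, -0.4], "delta_rot": [0, 0, 0], "claw": 1}
    - {"linear": [0.3, 0, -0.5], "delta_rot": [0, 0, 0], "claw": 1}
    - {"linear": [0.5, 0, -0.6], "delta_rot": [0, 0, 0], "claw": 1}
    - {"linear": [0.7, 0, -0.6], "delta_rot": [0, 0, 0], "claw": 1}
    - {"linear": [0.9, 0, -0.6], "delta_rot": [0, 0, 0], "claw": 1}
    - {"linear": [1.0, 0, -0.6], "delta_rot": [0, 0, 0], "claw": 1}
    - {"linear": [1.0, 0, -0.6], "delta_rot": [0, 0, 0], "claw": 1}
    - {"linear": [1.0, 0, -0.6], "delta_rot": [0, 0, 0], "claw": 1}

```text
clock: 26.18
eef_pos: [0.5933, -0.1602, 0.2231]
ee_rot: [-0.001, 0.807, -0.591, -0.001]
wrist_force: [-0.7, 0.7, -1.2]
opening: 0.0005
```

```bash
python3 - <<'E'
from h import *
for n,(x0,y0) in (('scene',(190,130)),('top',(150,100))):
    im=bot.grab_frame(n)[:,:,::-1]
    cv2.imwrite(f'pics/{n}_full.png',im)
    im=im[y0:y0+200,x0:x0+200]
    cv2.imwrite(f'pics/{n}_n.png',cv2.resize(im,(600,600),interpolation=cv2.INTER_CUBIC))
s=bot.get_state(); print(s['clock'],s['eef_pos'],s['wrist_force'],abs(s['qd']).max())
E
```

```text
26.275 [ 0.59353364 -0.15998077  0.22338237] [-0.70349732  1.02997311  0.25591806] 0.006814186811118201
```

View pics/top_n.png

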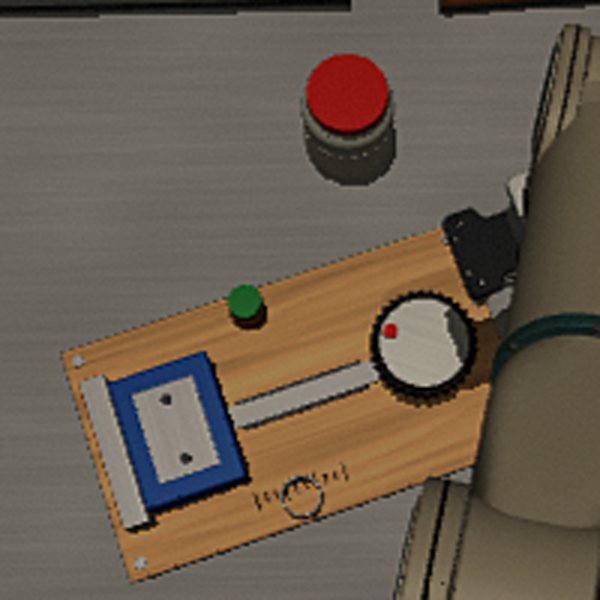

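View pics/scene_full.png

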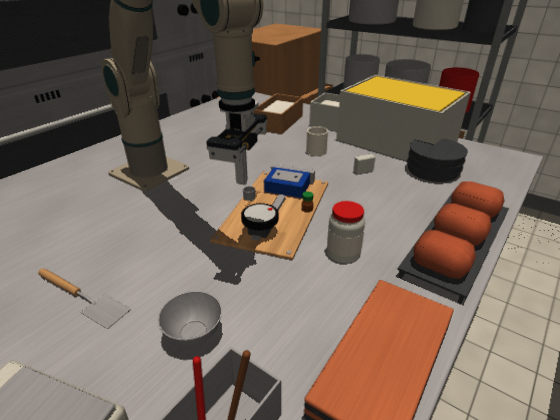

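```bash
python3 - <<'E'
from h import *
print(ang([150+390/3-.33,100+331/3-.33],'top'))
bot.close_job()
E
```

```text
(np.float64(52.09844505770505), np.float64(0.03385382741087073))
the job is handed in; nothing more can be done
```

I turned the clamp wheel loose by two turns plus about 50° anticlockwise (about 13.5 rad). Then I pushed the blue stop home against the end block, lifted clear and handed the job in at about 26 s of the 72 s allowed.

**Wheel:** I rolled the shut fingertips round the knurled rim with a light press of about 5–13 N, watching the red dot as it turned. With the arm clear, the dot read 49° and 53° past two turns from the two cameras; a last reading before hand-in gave 52°, within the 12.3–15.7 rad limits. The dot was hidden by the gripper at one check partway round, at about 466° by my estimate. The next sighting matched the expected angle, so I am confident the turn count is right.

**Stop:** It had not moved when I started pushing it. At the end, a push of about 15 N moved it no further, and the fingertip stood where I had worked out home to be. The last top picture shows it flat against the steel end block.

**Other things:** The cutter, jar and canister stand at the same pixels as at the start. The bowl, mug, timer and spatula look unmoved by eye; I did not measure them. The arm ended about 0.22 m up with about 1 N on the wrist, which is sensor noise.

**One disagreement:** The scene camera was about 2 px off from the top camera and the arm. I corrected the wheel's centre by touch, which moved it about 2.5 mm.

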